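Tuck the batch-plate holder's cover shut

TASK

On the cutting table, push the upturned end of the batch plate with a fingertip until the plate stops in its holder. Then fold the holder's open sprung cover over the plate and, keeping it pressed down flat, push it by its ridge so that its free edge slides beneath the retaining lip as far as it goes and stays shut. Do it all by pushing: do not lift the plate, leave everything else on the table where it is, and end with the hand clear.

Things in the scene. Friction and masses are not known exactly. Their poses are not given: they have to be found in the camera images.
- holder: Low steel holder screwed to the table, 120 mm along its x, 200 mm along its y (y = -95 to +105 mm), top face 16 mm high. Origin on the table, mid-channel. The channel (y = -43 to +43 mm, floor 8 mm high) runs along x, open at the -x side (towards the robot), with a stop wall at x = +50 mm. Cover hinge at the -y end, retaining lip at the +y end.
- plate_end (a point): Middle of the outer (-x) face of the batch plate's upturned end (60 mm wide, 6 mm thick, from the table to 32 mm high). The loose aluminium plate, 116 x 80 x 5 mm, 100 g, lies in the holder's channel, parallel to it, and sticks out at -x. Home against the stop, this point is at x = -72 mm in the holder's frame, 16 mm high; it starts 25 to 45 mm short.
- cover (a joint): Angle of the flat grey plastic cover about its hinge (along the holder's x): 0 = flat on the holder, free end towards +y; 1.57 = upright; more = leaning back to -y; stop at 2.2. Starts at 1.45 to 2.0. A light spring lifts it: let go while flat and untucked, it rises to about 0.5 rad. Folding takes 0.5 to 1 N at the free end.
- cover_slide (a joint): How far (m) the hinge pin has slid in its slots to the holder's +y, towards the lip: 0 (start) to 0.016 (stop); slides at about 3 N, stays where left. At 0 the flat cover's edge is 6 mm short of the lip's front; at 0.016 it is 10 mm under the lip, which keeps it down. If not pressed flat it butts on the lip; slid over 6 mm before it is down, it lands on top.
- cover_hinge (a point): Middle of the cover's hinge axis, 17.5 mm above the table, at y = -85 mm in the holder's frame plus the slide. The cover reaches 160 mm from this axis, is 100 mm wide (along the holder's x) and 3 mm thick, centred on the axis plane; shut, its upper face is 19 mm above the table.
- cover_ridge (a point): Foot of the hinge-side face of the ridge, mid-width, on the cover's outer face (upper face when shut, facing -y when upright), 115 mm from the hinge axis. The ridge runs the full 100 mm width, is 8 mm thick and stands 10 mm off the cover.
- cover_edge (a point): Middle of the cover's free edge, 160 mm from the hinge axis, mid-thickness.
- lip (a point): Middle of the lip's front edge, at y = +81 mm in the holder's frame. The lip spans the holder's full 120 mm; its underside is 22 mm and its top 27 mm above the table; it hangs over by 16 mm from an upright wall at y = +97 mm.
- ham: Small cured ham standing on end, reddish-brown, 94 mm across, 147 mm tall; origin under its centre. Leave alone.
- bowl: Steel bowl, 130 mm across, 50 mm high; origin under its centre. Leave alone.
- spray: Pale grey bottle, 66 mm across, 170 mm tall; origin under its centre. Leave alone.
- twine: Spool of twine, 56 mm across, 52 mm tall, beside the holder's far (+x) side; origin under its centre. Leave alone.
- tape: Roll of brown tape lying flat, 72 mm across, 25 mm tall, beside the holder's far (+x) side; origin under its centre. Leave alone.
- weight: Brass weight, 36 mm across, 35 mm tall, past the holder's lip end; origin under its centre. Leave alone.
- scraper: Spatula lying on the table to the right (-y) of the holder; origin under its middle. Leave alone.
Not all that is in view belongs to the job. There is more than one size of the part that bears plate_end; the job needs the larger. What is shaped like the holder but yellow is not meant.

How it is judged (in metres and radians):
On the way, in this order (a step that is already met when the one before it is completed fails the run):
1. the batch plate is pushed home against its stop (x of plate_end in the frame of holder above -0.076 m), for 0.2 s.
2. the cover is folded flat with its free edge beneath the lip (value of joint cover_slide above 0.012 m and value of joint cover below 0.045 rad), for 0.2 s.
At the end, for the whole second after the job is handed in: The batch plate is within 4 mm of its stop and lies flat; the cover is within 0.045 rad of flat and slid more than 12 mm of its 16 mm, so at least 6 mm of its edge is beneath the lip; it stays so with the hand clear (all of step 2 and x of plate_end in the frame of holder above -0.076 m and velocity of joint cover below 0.05 rad/s and height (world z) of plate_end below 0.022 m); the robot touches nothing.
It fails at once if the batch plate is lifted by more than 10 mm (height (world z) of plate_end above 0.026 m).
It fails at once if another object is moved by more than 15 mm (distance of any of ham, bowl, spray, twine, tape, weight, scraper from where it was at the start of the episode above 0.015 m).
It also fails if it takes over 54 s, if anything falls off the work surface, if the arm or the gripper's body presses on something with over 40 N, if the wrist force passes 120 N, or if a joint passes its speed limit or range.

ROBOT

A 6-joint arm with a two-finger parallel gripper is mounted at the origin on the work surface. World frame = base frame: x ahead of the robot, y to its left, z up, the work surface at z = 0. Lengths are in mm, angles in rad, forces in N, time in s.
With the tool pointing down it reaches from about 325 to 900 mm from the base axis. Payload 6.1 kg.
Tool frame: the origin (TCP) lies between the finger pads; the fingertips stand 8 mm ahead of it and the grasp point (between the pads) lies 11 mm behind it; z points along the fingers, y is the direction in which the jaws open and shut (so a half turn about z gives the same grasp; the last joint's range is limited). The gripper opens to 85 mm and grips with 20 to 120 N. Pads are 22 mm wide; open, the fingers measure 114 mm over their backs; the gripper's body (76 mm by 85 mm) begins 54 mm behind the grasp point. The pads swing forward as they close: fully open they stand 13 mm farther back than shut.
Start: joints at [1.111, 0.22, 1.526, -0, 1.395, -0.126], TCP at [204.77, 590.495, 239.3] pointing down, gripper open.
Joint ranges: [-2.98, 2.98], [-0.91, 2.08], [0.09, 2.57], [-1.24, 4.39], [0.2, 2.65], [-2.68, 2.68]. Speed limits (rad/s): [2.57, 2.57, 3.01, 3.14, 3.14, 3.14].

INTERFACE

Orientations are given as a unit quaternion [w, x, y, z].
In Python, from cell import readout, eyes, arm gives the robot as it stands. The module is installed in compiled form; this text tells all that it offers.
- The arm moves only by the tool servo_tool, never from a script. Its argument "deltas" is a list of rows, each an object with "grip": the finger opening in cm, from 0 to 8.54; "dp": the shift along the tool's x, y, z in cm, a list of three; "spin": the turn about the tool's z in degrees. A call has 1 to 12 rows; each row is the pose to reach, as a shift and turn from the pose commanded when the call began, along the tool's axes at that moment; what a row does not reach only later rows make up. A row lasts 1/12 s, in which the tool goes at most 41.7 mm and 7.16 degrees, less where a joint would pass 70% of its speed; a pose out of reach is approached as far as the arm can. A call with a gripper value outside its range is refused whole. The fingers move at their own pace and stop on an object; the grip force is fixed at half the most. Time passes only in rows, so rows that repeat a pose let the fingers close. It gives the time, the measured TCP pose, the force and the opening at its end, in the units of the state.
- readout.get_obs(): the state, without advancing time (a new reading comes with each control period).
- eyes.read_camera(name): name is "scene" or "top"; returns the picture (384x512x3 uint8, blue, green, red); there is no depth.
- eyes.camera_model(name): a dict with "fx", "fy", "cx", "cy" (pixels), "R" (3x3) and "t" (3): a world point X has camera coordinates R X + t. Camera axes: x right, y down, z forward; pixel columns grow to the right and rows downward; lengths in mm; the calibration is good to about 2 mm. A picture is of the moment at which its call begins. camera_model takes no time and is no camera call.
- arm.hand_in(): hands the job in, once; it reports no verdict.
The state is a dict: "time_s": time; "joint_pos": joint angles; "dq": joint speeds; "tau": joint torques, N m; "tcp_pos": TCP position; "tcp_rot": TCP orientation; "ft_force": force on the tool from outside, world axes, zero at the start; "torque": the same for the moment, N m; "grip_width": finger opening in mm.
Only numpy, scipy, OpenCV 4.12 (cv2) and the standard library are available. Lean on these libraries where they do the work, as an engineer would, in place of code of your own. Each camera call takes 0.05 s, during which the arm holds its last target. There are 200 camera calls.

## Working session

There is one attempt and no reset: what is moved stays moved. The work goes in short steps, Python scripts to look and compute and a tool call to move; the robot and the scene stay as the last step left them, time stands still between calls to the robot, and variables do not carry over. Pictures are saved under pics/ and viewed, about 8 in all and at most 12, crops included, and the job is handed in when it is done.

Besides the shell and the picture viewer there is one more tool, called after ">>>" as a command line: name --argument value ..., lists and objects as JSON in quotes. servo_tool: Moves the arm, as the interface text tells. Its arguments: {"type":"object","properties":{"deltas":{"type":"array"}},"required":["deltas"]}

```bash
mkdir -p pics
python3 - <<'E'
from cell import readout, eyes, arm
import cv2,numpy as np
for n in("scene","top"):
    cv2.imwrite(f"pics/{n}0.png",eyes.read_camera(n))
    m=eyes.camera_model(n);print(n,m)
o=readout.get_obs();print({k:np.round(v,3) for k,v in o.items()})
E
```

```text
scene {'fx': 446.63235327431863, 'fy': 446.63235327431863, 'cx': 261.1137401757397, 'cy': 193.80094316677003, 'R': array([[-0.84352257,  0.53708788, -0.00250753],
       [ 0.45998355,  0.72000046, -0.51962916],
       [-0.2772811 , -0.43947235, -0.85438823]]), 't': array([ 458.9164467 , -209.40181245, 1358.73772775])}
top {'fx': 350.58248797295863, 'fy': 350.58248797295863, 'cx': 252.13266440904414, 'cy': 188.86906549598757, 'R': array([[ 0.00648606, -0.99958746, -0.02797914],
       [-0.9962427 , -0.00404285, -0.08651095],
       [ 0.08636215,  0.02843513, -0.99585793]]), 't': array([ -13.06582604,  540.418785  , 1035.25334174])}
{'time_s': np.float64(0.1), 'joint_pos': array([ 1.111,  0.221,  1.527, -0.   ,  1.395, -0.126]), 'dq': array([ 0.   , -0.001, -0.003, -0.002,  0.001,  0.   ]), 'tau': array([ 1.0000e-03, -4.9824e+01, -3.9055e+01, -0.0000e+00,  6.0000e-03,
        0.0000e+00]), 'tcp_pos': array([204.535, 590.024, 238.31 ]), 'tcp_rot': array([-0.   ,  0.166,  0.986, -0.001]), 'ft_force': array([-0.999,  0.76 ,  0.338]), 'torque': array([ 0.057, -0.015,  0.017]), 'grip_width': np.float64(85.177)}
```

View pics/scene0.png

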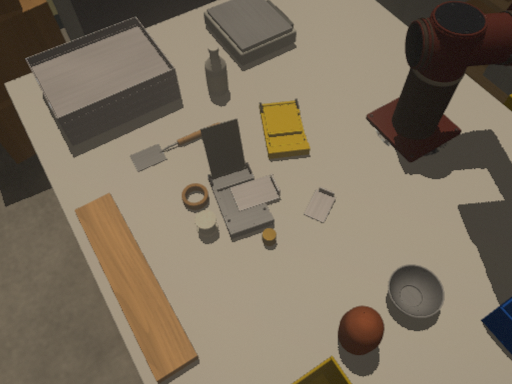

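View pics/top0.png

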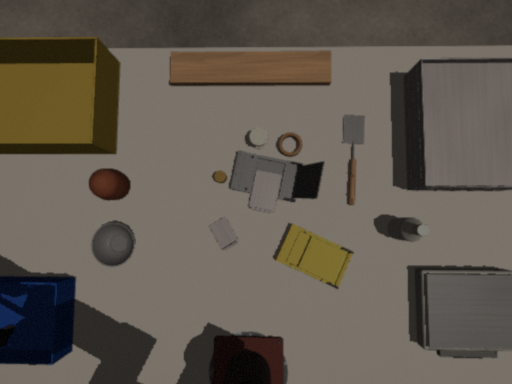

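The grey holder is at top (265,177) and scene (240,200), with the lip end to the left in the top view near the brass weight (220,177). There are two candidates for the plate:
- the one in the grey channel, top (264,190), scene (255,193);
- the small loose one, top (223,233), scene (320,204).

The first fits: it is larger and lies in the channel. The yellow holder at top (315,255) is a decoy. I'll confirm this in an enlarged crop.

Run:
```python
import cv2,numpy as np
a=cv2.imread("pics/top0.png")[135:260,200:335];b=cv2.imread("pics/scene0.png")[110:250,190:345]
f=lambda i,s:cv2.convertScaleAbs(cv2.resize(i,None,fx=s,fy=s,interpolation=cv2.INTER_CUBIC),alpha=1.3)
A=f(a,3);B=f(b,2.5)
c=np.zeros((max(A.shape[0],B.shape[0]),A.shape[1]+B.shape[1],3),np.uint8)
c[:A.shape[0],:A.shape[1]]=A;c[:B.shape[0],A.shape[1]:]=B
print(A.shape,B.shape);cv2.imwrite("pics/crop1.png",c)
```

```text
(375, 405, 3) (350, 388, 3)
```

View pics/crop1.png

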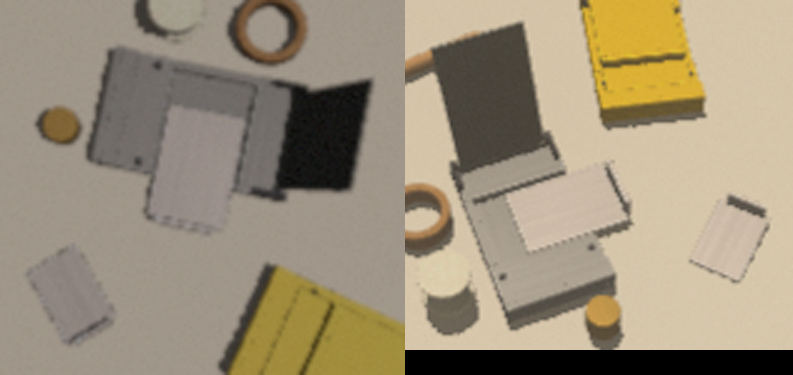

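The crop confirms it: the plate in the grey channel is clearly the larger one, and the upright dark cover is at the right (-y) end. Next I'll measure by casting rays.

```bash
cat > h.py <<'E'
import numpy as np
from cell import readout, eyes
def ray(n,u,v):
    m=eyes.camera_model(n);R,t=np.array(m["R"]),np.array(m["t"])
    return -R.T@t, R.T@np.array([(u-m["cx"])/m["fx"],(v-m["cy"])/m["fy"],1])
def onz(n,u,v,z):
    c,d=ray(n,u,v);return c+d*(z-c[2])/d[2]
def tri(p,q):
    (a,d),(b,e)=ray("top",*p),ray("scene",*q)
    s=np.linalg.lstsq(np.c_[d,-e],b-a,rcond=None)[0]
    P,Q=a+s[0]*d,b+s[1]*e
    return (P+Q)/2,np.linalg.norm(P-Q)
def proj(n,X):
    m=eyes.camera_model(n);c=np.array(m["R"])@X+np.array(m["t"])
    return np.array([m["fx"]*c[0]/c[2]+m["cx"],m["fy"]*c[1]/c[2]+m["cy"]])
E
python3 - <<'E'
from h import *
np.set_printoptions(precision=1,suppress=True)
T=lambda x,y:(200+x/3,135+y/3)
S=lambda x,y:(190+(x-405)/2.5,110+y/2.5)
for k,p,z in [("lipfar",(116,47),27),("lipnear",(90,160),27),("hingefar",(305,85),20),("hingenear",(284,198),20),
  ("plfarL",(168,107),13),("plfarR",(243,117),13),("endL",(147,218),32),("endR",(221,232),32)]:
    print(k,onz("top",*T(*p),z))
for k,q,z in [("lipnear",(615,273),27),("lipfar",(510,310),27),("plFarL",(527,250),13),("plFarR",(507,195),13),("endL",(630,206),32),("endR",(610,165),32)]:
    print("S",k,onz("scene",*S(*q),z))
print(tri(T(372,80),S(434,47)),tri(T(352,189),S(523,23)))
E
```

```text
lipfar [656.6  31.4  27. ]
lipnear [541.5  56.4  27. ]
hingefar [ 619.2 -160.    20. ]
hingenear [ 504.6 -138.4   20. ]
plfarL [597.4 -21.4  13. ]
plfarR [587.3 -97.8  13. ]
endL [483.4  -1.5  32. ]
endR [470.  -74.9  32. ]
S lipnear [540.4  56.8  27. ]
S lipfar [654.1  34.8  27. ]
S plFarL [599.9 -23.   13. ]
S plFarR [582.8 -94.2  13. ]
S endL [483.7  -0.3  32. ]
S endR [472.9 -56.   32. ]
(array([ 598.1, -200. ,  168.6]), np.float64(4.007456388196628)) (array([ 503.5, -182.5,  163.3]), np.float64(4.307601486542789))
```

>>> servo_tool --deltas '[{"grip": 0, "dp": [-43.2, -50.9, 0], "spin": -8}, {"grip": 0, "dp": [-43.2, -50.9, 0], "spin": -8}, {"grip": 0, "dp": [-43.2, -50.9, 0], "spin": -8}, {"grip": 0, "dp": [-43.2, -50.9, 0], "spin": -8}, {"grip": 0, "dp": [-43.2, -50.9, 0], "spin": -8}, {"grip": 0, "dp": [-43.2, -50.9, 0], "spin": -8}, {"grip": 0, "dp": [-43.2, -50.9, 0], "spin": -8}, {"grip": 0, "dp": [-43.2, -50.9, 0], "spin": -8}, {"grip": 0, "dp": [-43.2, -50.9, 0], "spin": -8}, {"grip": 0, "dp": [-43.2, -50.9, 0], "spin": -8}, {"grip": 0, "dp": [-43.2, -50.9, 0], "spin": -8}, {"grip": 0, "dp": [-43.2, -50.9, 0], "spin": -8}]'

```text
time_s: 1.1
tcp_pos: [385.5, 122.4, 239.2]
tcp_rot: [0.0, 0.097, 0.995, 0.0]
ft_force: [1.0, 0.3, -0.3]
grip_width: 0.1
```

>>> servo_tool --deltas '[{"grip": 0, "dp": [-9, -13.8, 0], "spin": 0}, {"grip": 0, "dp": [-9, -13.8, 0], "spin": 0}, {"grip": 0, "dp": [-9, -13.8, 0], "spin": 0}, {"grip": 0, "dp": [-9, -13.8, 0], "spin": 0}, {"grip": 0, "dp": [-9, -13.8, 10], "spin": 0}, {"grip": 0, "dp": [-9, -13.8, 10], "spin": 0}, {"grip": 0, "dp": [-9, -13.8, 10], "spin": 0}, {"grip": 0, "dp": [-9, -13.8, 18], "spin": 0}, {"grip": 0, "dp": [-9, -13.8, 18], "spin": 0}, {"grip": 0, "dp": [-9, -13.8, 18], "spin": 0}]'

```text
time_s: 1.93
tcp_pos: [440.4, -27.0, 51.7]
tcp_rot: [-0.007, 0.097, 0.995, 0.001]
ft_force: [-1.8, 0.1, -0.7]
grip_width: 0.0
```

```bash
cat >> h.py <<'E'
import cv2
H0=np.array([579,-57.]);YAW=-0.193
ex=np.array([np.cos(YAW),np.sin(YAW)]);ey=np.array([-ex[1],ex[0]])
def toH(p): d=np.asarray(p)[:2]-H0; return np.array([d@ex,d@ey,p[2]])
def fromH(x,y,z): return np.r_[H0+x*ex+y*ey,z]
def toolaxes():
    from scipy.spatial.transform import Rotation as Ro
    return Ro.from_quat(readout.get_obs()["tcp_rot"],scalar_first=True).as_matrix()
def delta(x,y,z):
    p=readout.get_obs()["tcp_pos"]; return toolaxes().T@(fromH(x,y,z)-p)/10
def shot(name,cam,r0,r1,c0,c1,s):
    i=eyes.read_camera(cam);cv2.imwrite("pics/raw_"+name,i)
    cv2.imwrite("pics/"+name,cv2.convertScaleAbs(cv2.resize(i[r0:r1,c0:c1],None,fx=s,fy=s,interpolation=cv2.INTER_CUBIC),alpha=1.3))
E
python3 - <<'E'
from h import *
o=readout.get_obs();print(o["time_s"],toH(o["tcp_pos"]),toolaxes().round(3),o["ft_force"])
print(delta(-130,0,22))
E
```

```text
1.9333 [-141.78217292    2.87993537   51.73896885] [[-0.981  0.193 -0.014]
 [ 0.193  0.981  0.004]
 [ 0.015  0.001 -1.   ]] [-1.76237747  0.11185502 -0.68089359]
[-1.22282872 -0.28803483  2.95582895]
```

>>> servo_tool --deltas '[{"grip": 0, "dp": [0, 0, 2], "spin": 0}, {"grip": 0, "dp": [0, 0, 3.7], "spin": 0}, {"grip": 0, "dp": [0, 0, 3.7], "spin": 0}, {"grip": 0, "dp": [0, 0, 3.7], "spin": 0}, {"grip": 0, "dp": [0, 0, 3.7], "spin": 0}]'

```text
time_s: 2.35
tcp_pos: [448.5, -28.7, 24.2]
tcp_rot: [0.001, 0.097, 0.995, -0.0]
ft_force: [0.1, 0.3, 0.7]
grip_width: -0.3
```

Run:
```python
from h import *
shot("s1.png","scene",110,250,190,345,4)
o=readout.get_obs();print(o["time_s"],toH(o["tcp_pos"]),o["ft_force"],delta(-100,0,22))
```

```text
2.4 [-133.26089124    2.73578402   24.32097767] [ 0.33235624 -0.40804257  0.4375695 ] [-3.32567092 -0.2701072   0.24194718]
```

View pics/s1.png

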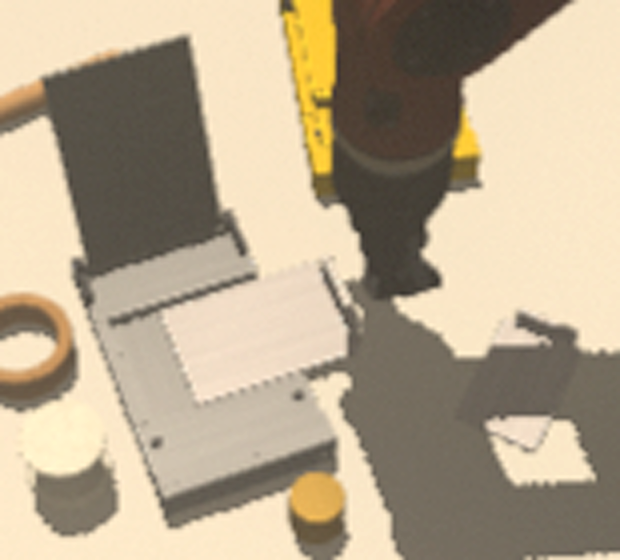

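The fingertip at crop (395,288) is in line with the middle of the upturned end (345,305). I'll push slowly.

>>> servo_tool --deltas '[{"grip": 0, "dp": [-0.8, 0, 0.1], "spin": 0}, {"grip": 0, "dp": [-1.6, -0.1, 0.1], "spin": 0}, {"grip": 0, "dp": [-2, -0.2, 0.1], "spin": 0}, {"grip": 0, "dp": [-2.3, -0.2, 0.1], "spin": 0}, {"grip": 0, "dp": [-2.6, -0.2, 0.1], "spin": 0}, {"grip": 0, "dp": [-2.9, -0.2, 0.1], "spin": 0}, {"grip": 0, "dp": [-3.2, -0.2, 0.1], "spin": 0}, {"grip": 0, "dp": [-3.5, -0.2, 0.1], "spin": 0}, {"grip": 0, "dp": [-3.8, -0.2, 0.1], "spin": 0}, {"grip": 0, "dp": [-4.1, -0.2, 0.1], "spin": 0}, {"grip": 0, "dp": [-4.4, -0.2, 0.1], "spin": 0}]'

```text
time_s: 3.32
tcp_pos: [490.3, -38.9, 21.2]
tcp_rot: [-0.0, 0.097, 0.995, 0.0]
ft_force: [-0.5, -0.2, -0.4]
grip_width: 0.3
```

Run:
```python
from h import *
o=readout.get_obs();print(o["time_s"],toH(o["tcp_pos"]),o["ft_force"])
```

```text
3.3167 [-90.56461072   0.72146138  21.22335205] [-0.47623002 -0.17246677 -0.42843315]
```

>>> servo_tool --deltas '[{"grip": 0, "dp": [-0.2, 0, 0], "spin": 0}, {"grip": 0, "dp": [-0.4, 0, 0], "spin": 0}, {"grip": 0, "dp": [-0.5, 0, 0], "spin": 0}, {"grip": 0, "dp": [-0.6, 0, 0], "spin": 0}, {"grip": 0, "dp": [-0.7, 0, 0], "spin": 0}, {"grip": 0, "dp": [-0.7, 0, 0], "spin": 0}]'

```text
time_s: 3.82
tcp_pos: [497.1, -40.3, 21.4]
tcp_rot: [0.0, 0.097, 0.995, -0.0]
ft_force: [-0.6, 0.3, 0.6]
grip_width: 0.1
```

Run:
```python
from h import *
shot("s2.png","scene",110,250,190,345,4)
o=readout.get_obs();print(o["time_s"],toH(o["tcp_pos"]),o["ft_force"])
```

```text
3.8667 [-83.61738962   0.67417662  21.35564218] [0.08307467 0.00129645 0.94706029]
```

View pics/s2.png

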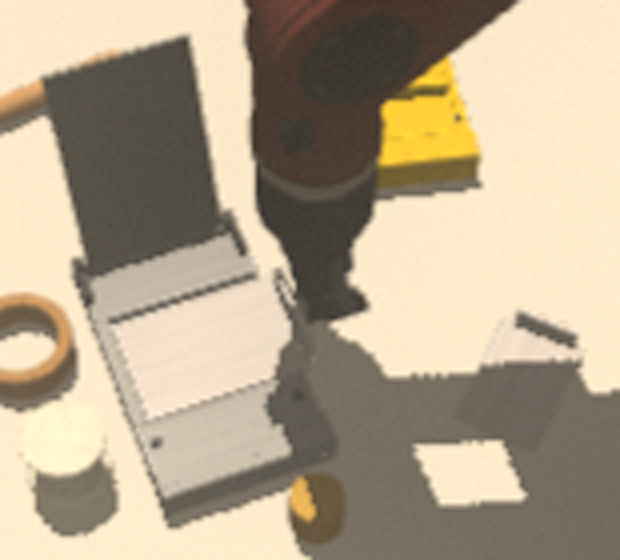

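The plate's far edge (115,320)–(150,418) has nearly reached the stop wall. There is no stop force yet, so I'll keep pushing.

>>> servo_tool --deltas '[{"grip": 0, "dp": [-0.2, 0, 0], "spin": 0}, {"grip": 0, "dp": [-0.3, 0, 0], "spin": 0}, {"grip": 0, "dp": [-0.4, 0, 0], "spin": 0}, {"grip": 0, "dp": [-0.5, 0, 0], "spin": 0}, {"grip": 0, "dp": [-0.5, 0, 0], "spin": 0}]'

```text
time_s: 4.28
tcp_pos: [498.0, -40.3, 20.2]
tcp_rot: [-0.004, 0.097, 0.995, 0.0]
ft_force: [-12.7, 1.1, 8.5]
grip_width: -0.1
```

>>> servo_tool --deltas '[{"grip": 0, "dp": [-0.5, 0, 0], "spin": 0}, {"grip": 0, "dp": [-0.5, 0, 0], "spin": 0}, {"grip": 0, "dp": [2, 0, 0], "spin": 0}, {"grip": 0, "dp": [4, 0, 0], "spin": 0}, {"grip": 0, "dp": [4, 0, 0], "spin": 0}, {"grip": 0, "dp": [4, 0, -8], "spin": 0}, {"grip": 0, "dp": [4, 0, -16], "spin": 0}, {"grip": 0, "dp": [4, 0, -23], "spin": 0}, {"grip": 0, "dp": [4, 0, -23], "spin": 0}, {"grip": 0, "dp": [4, 0, -23], "spin": 0}, {"grip": 0, "dp": [4, 0, -23], "spin": 0}]'

```text
time_s: 5.2
tcp_pos: [465.2, -34.1, 257.8]
tcp_rot: [0.004, 0.097, 0.995, -0.001]
ft_force: [0.6, -0.1, -0.5]
grip_width: 0.1
```

Run:
```python
from h import *
o=readout.get_obs();print(o["time_s"],toH(o["tcp_pos"]),o["ft_force"],delta(-2,-190,250),delta(-2,-190,150))
```

```text
5.2 [-116.09301171    0.62808736  257.76604576] [ 0.62136042 -0.08605738 -0.45903822] [-11.42395433 -19.04919093   0.88743295] [-11.33383736 -19.04507367  10.88702604]
```

>>> servo_tool --deltas '[{"grip": 0, "dp": [0, -19, 0], "spin": 0}, {"grip": 0, "dp": [0, -19, 0], "spin": 0}, {"grip": 0, "dp": [0, -19, 0], "spin": 0}, {"grip": 0, "dp": [0, -19, 0], "spin": 0}, {"grip": 0, "dp": [-11.4, -19, 0], "spin": 0}, {"grip": 0, "dp": [-11.4, -19, 0], "spin": 0}, {"grip": 0, "dp": [-11.4, -19, 0], "spin": 0}, {"grip": 0, "dp": [-11.4, -19, 4], "spin": 0}, {"grip": 0, "dp": [-11.4, -19, 7], "spin": 0}, {"grip": 0, "dp": [-11.4, -19, 10], "spin": 0}, {"grip": 0, "dp": [-11.4, -19, 10], "spin": 0}, {"grip": 0, "dp": [-11.4, -19, 10], "spin": 0}]'

```text
time_s: 6.2
tcp_pos: [536.9, -241.4, 149.8]
tcp_rot: [-0.002, 0.097, 0.995, 0.001]
ft_force: [-0.1, -1.3, 1.3]
grip_width: 0.2
```

Run:
```python
from h import *
shot("s3.png","scene",40,250,170,345,2.8)
o=readout.get_obs();print(o["time_s"],toH(o["tcp_pos"]),o["ft_force"])
```

```text
6.25 [  -4.41473645 -189.62955645  152.22752573] [ 0.59599168 -0.80205097  0.72089077]
```

View pics/s3.png

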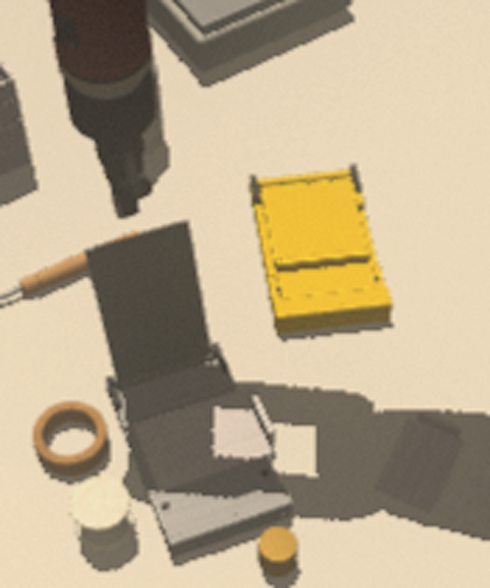

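Fingertips at (125,213) are behind the cover's top edge (140,235), and the plate is home. Now I'll fold the cover along its arc.

>>> servo_tool --deltas '[{"grip": 0, "dp": [0, 1.5, -0.6], "spin": 0}, {"grip": 0, "dp": [0, 2.7, -0.8], "spin": 0}, {"grip": 0, "dp": [0, 3.6, -0.9], "spin": 0}, {"grip": 0, "dp": [0, 4.4, -1.0], "spin": 0}, {"grip": 0, "dp": [0, 5.2, -1.2], "spin": 0}, {"grip": 0, "dp": [0, 6, -1.3], "spin": 0}, {"grip": 0, "dp": [0, 7, -1.5], "spin": 0}, {"grip": 0, "dp": [0, 8, -1.6], "spin": 0}, {"grip": 0, "dp": [0, 8.9, -1.6], "spin": 0}, {"grip": 0, "dp": [0, 9.8, -1.6], "spin": 0}, {"grip": 0, "dp": [0, 10.6, -1.6], "spin": 0}]'

```text
time_s: 7.17
tcp_pos: [558.3, -136.8, 167.1]
tcp_rot: [-0.0, 0.097, 0.995, 0.0]
ft_force: [-0.7, -0.5, -0.5]
grip_width: 0.2
```

Run:
```python
from h import *
shot("s4.png","scene",60,250,170,345,3)
o=readout.get_obs();print(o["time_s"],toH(o["tcp_pos"]),o["ft_force"],delta(-2,-84,168))
```

```text
7.2167 [ -5.14109308 -81.1156832  167.00188417] [ 0.03297151  0.3623403  -0.56747164] [-0.31413145 -0.28823969 -0.10029534]
```

View pics/s4.png

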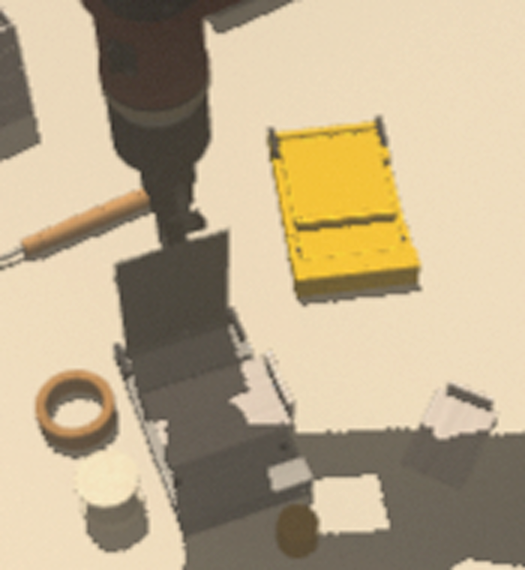

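The cover is now upright with the fingertip (180,235) behind its top edge. I'll continue down the arc.

>>> servo_tool --deltas '[{"grip": 0, "dp": [-0.1, 1.0, 0.2], "spin": 0}, {"grip": 0, "dp": [-0.3, 2.2, 0.4], "spin": 0}, {"grip": 0, "dp": [-0.3, 3.4, 0.7], "spin": 0}, {"grip": 0, "dp": [-0.3, 4.4, 1.2], "spin": 0}, {"grip": 0, "dp": [-0.3, 5.3, 1.7], "spin": 0}, {"grip": 0, "dp": [-0.3, 6.2, 2.2], "spin": 0}, {"grip": 0, "dp": [-0.3, 7.2, 2.8], "spin": 0}, {"grip": 0, "dp": [-0.3, 8.0, 3.6], "spin": 0}, {"grip": 0, "dp": [-0.3, 8.8, 4.4], "spin": 0}, {"grip": 0, "dp": [-0.3, 9.5, 5.2], "spin": 0}, {"grip": 0, "dp": [-0.3, 10.2, 6.0], "spin": 0}, {"grip": 0, "dp": [-0.3, 10.7, 6.9], "spin": 0}]'

```text
time_s: 8.22
tcp_pos: [581.9, -32.7, 97.5]
tcp_rot: [-0.0, 0.097, 0.995, 0.0]
ft_force: [0.5, -0.6, 0.5]
grip_width: 0.1
```

Run:
```python
from h import *
shot("s5.png","scene",60,250,170,345,3)
o=readout.get_obs();print(o["time_s"],toH(o["tcp_pos"]),o["ft_force"])
```

```text
8.2667 [-3.184919   24.95989972 95.30870004] [-1.46299318  0.79466042 -1.07823422]
```

View pics/s5.png

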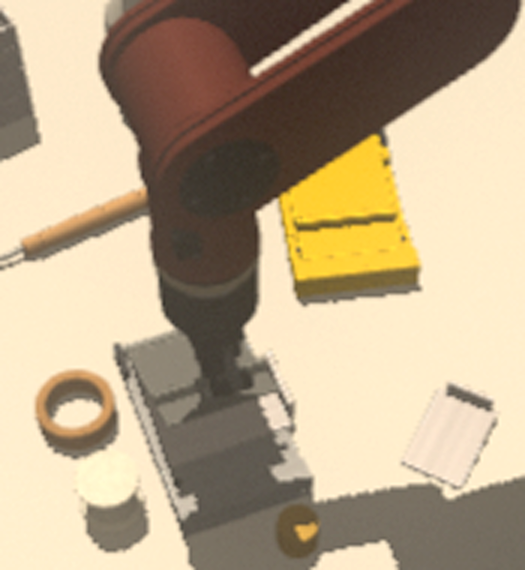

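The cover is folded to about 0.5 rad, with the fingertip above the ridge on its outer face. I'll lift, go over the ridge, and come down on the hinge side.

>>> servo_tool --deltas '[{"grip": 0, "dp": [0, -0.5, -4], "spin": 0}, {"grip": 0, "dp": [0, -0.5, -5], "spin": 0}, {"grip": 0, "dp": [0, -4, -5], "spin": 0}, {"grip": 0, "dp": [0, -4, -5], "spin": 0}, {"grip": 0, "dp": [0, -4, -5], "spin": 0}, {"grip": 0, "dp": [0, -4, -5], "spin": 0}]'

```text
time_s: 8.77
tcp_pos: [574.1, -73.0, 148.2]
tcp_rot: [0.0, 0.098, 0.995, 0.0]
ft_force: [0.1, 0.1, 0.1]
grip_width: 0.5
```

Run:
```python
from h import *
shot("s6.png","scene",60,250,170,345,3)
o=readout.get_obs();print(o["time_s"],toH(o["tcp_pos"]),o["ft_force"])
for th in (.4,.5,.6):
  for r in (115,160):
    print(th,r,[(proj("scene",fromH(x,-85+r*np.cos(th),17.5+r*np.sin(th)))-[170,60])*3 for x in(-50,50)])
```

```text
8.8167 [ -1.94901293 -16.2101156  148.02917018] [-0.42915162 -0.33855823 -0.00942943]
0.4 115 [array([266.38995239, 383.62669452]), array([157.86448613, 419.8292215 ])]
0.4 160 [array([284.01074753, 411.23925803]), array([172.37154816, 449.04446088])]
0.5 115 [array([264.21694327, 372.75174269]), array([155.04670079, 408.97890595])]
0.5 160 [array([281.02639422, 395.82300605]), array([168.43518085, 433.67173568])]
0.6 115 [array([261.60431253, 361.19237054]), array([151.86728206, 397.40261675])]
0.6 160 [array([277.37659376, 379.32596868]), array([163.94440466, 417.15444058])]
```

View pics/s6.png

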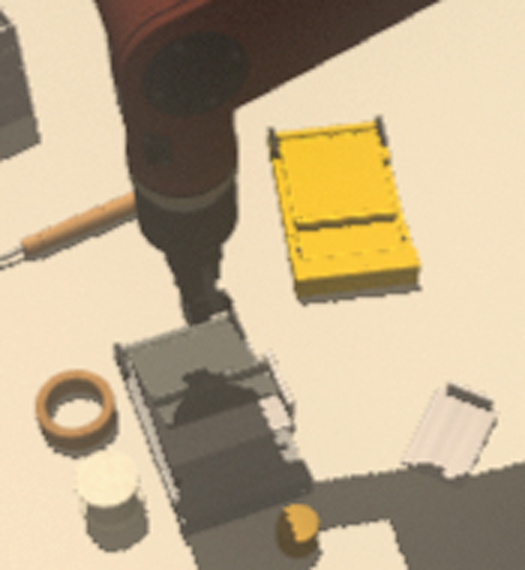

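The cover stays at about 0.5 rad: ridge line (150,405)–(270,365), free edge (165,430)–(280,395). The fingertip is above the hinge side. Pressing down.

>>> servo_tool --deltas '[{"grip": 0, "dp": [0, 0, 3], "spin": 0}, {"grip": 0, "dp": [0, 0, 6], "spin": 0}, {"grip": 0, "dp": [0, 0, 7.2], "spin": 0}, {"grip": 0, "dp": [0, 0.1, 8], "spin": 0}, {"grip": 0, "dp": [0, 0.3, 8.7], "spin": 0}, {"grip": 0, "dp": [0, 0.5, 9.4], "spin": 0}, {"grip": 0, "dp": [0, 0.6, 10], "spin": 0}, {"grip": 0, "dp": [0, 0.8, 10.6], "spin": 0}, {"grip": 0, "dp": [0, 1, 11.1], "spin": 0}, {"grip": 0, "dp": [0, 1, 11.6], "spin": 0}, {"grip": 0, "dp": [0, 1, 12], "spin": 0}, {"grip": 0, "dp": [0, 1, 12.2], "spin": 0}]'

```text
time_s: 9.82
tcp_pos: [576.3, -62.8, 26.1]
tcp_rot: [0.0, 0.097, 0.995, 0.0]
ft_force: [-0.5, 1.4, 9.9]
grip_width: -0.1
```

Run:
```python
from h import *
o=readout.get_obs();print(o["time_s"],toH(o["tcp_pos"]),o["ft_force"])
```

```text
9.8167 [-1.56603588 -6.24957735 26.14141637] [-0.46482091  1.4222222   9.90858255]
```

Pressed flat: tip at about 18–19 mm with 10 N down. Now pushing along +y towards the ridge.

>>> servo_tool --deltas '[{"grip": 0, "dp": [0, 0.3, 0], "spin": 0}, {"grip": 0, "dp": [0, 0.6, 0], "spin": 0}, {"grip": 0, "dp": [0, 0.9, 0], "spin": 0}, {"grip": 0, "dp": [0, 1.2, 0], "spin": 0}, {"grip": 0, "dp": [0, 1.5, 0], "spin": 0}, {"grip": 0, "dp": [0, 1.8, 0], "spin": 0}, {"grip": 0, "dp": [0, 2.1, 0], "spin": 0}, {"grip": 0, "dp": [0, 2.4, 0], "spin": 0}, {"grip": 0, "dp": [0, 2.7, 0], "spin": 0}]'

```text
time_s: 10.57
tcp_pos: [581.4, -36.2, 26.5]
tcp_rot: [0.0, 0.097, 0.995, -0.0]
ft_force: [-0.6, -3.1, 4.4]
grip_width: 0.4
```

Run:
```python
from h import *
o=readout.get_obs();print(o["time_s"],toH(o["tcp_pos"]),o["ft_force"])
```

```text
10.5667 [-1.6352922  20.83893671 26.46550312] [-0.56561221 -3.05389582  4.39852756]
```

>>> servo_tool --deltas '[{"grip": 0, "dp": [0, 0.3, 0.1], "spin": 0}, {"grip": 0, "dp": [0, 0.6, 0.1], "spin": 0}, {"grip": 0, "dp": [0, 0.9, 0.1], "spin": 0}, {"grip": 0, "dp": [0, 1.1, 0.1], "spin": 0}, {"grip": 0, "dp": [0, 1.3, 0.1], "spin": 0}, {"grip": 0, "dp": [0, 1.3, 0.1], "spin": 0}]'

```text
time_s: 11.07
tcp_pos: [584.0, -24.2, 25.9]
tcp_rot: [0.0, 0.097, 0.995, -0.001]
ft_force: [-1.3, -5.7, 7.3]
grip_width: 0.0
```

Run:
```python
from h import *
o=readout.get_obs();print(o["time_s"],toH(o["tcp_pos"]),o["ft_force"])
```

```text
11.0667 [-1.35505839 33.19152322 25.91453954] [-1.26156194 -5.65347463  7.25026967]
```

>>> servo_tool --deltas '[{"grip": 0, "dp": [0, 0.2, 0], "spin": 0}, {"grip": 0, "dp": [0, 0.4, 0], "spin": 0}, {"grip": 0, "dp": [0, 0.5, 0], "spin": 0}, {"grip": 0, "dp": [0, 0.5, 0], "spin": 0}]'

```text
time_s: 11.4
tcp_pos: [584.3, -23.4, 25.7]
tcp_rot: [-0.0, 0.096, 0.995, -0.004]
ft_force: [-5.0, -20.9, 6.9]
grip_width: -0.4
```

Run:
```python
from h import *
o=readout.get_obs();print(o["time_s"],toH(o["tcp_pos"]),o["ft_force"])
```

```text
11.4 [-1.2918076  34.0107691  25.73021202] [ -5.02293119 -20.85177875   6.94511141]
```

A hard stop at 21 N. The ridge face is about 12 mm ahead of the TCP, so the slide is about 16 mm. Backing off, lifting and checking.

>>> servo_tool --deltas '[{"grip": 0, "dp": [0, -0.4, 0], "spin": 0}, {"grip": 0, "dp": [0, -0.5, -0.5], "spin": 0}, {"grip": 0, "dp": [0, -0.5, -3], "spin": 0}, {"grip": 0, "dp": [0, -0.5, -7], "spin": 0}, {"grip": 0, "dp": [4, -0.5, -12], "spin": 0}, {"grip": 0, "dp": [8, -0.5, -16], "spin": 0}, {"grip": 0, "dp": [12, -0.5, -19], "spin": 0}, {"grip": 0, "dp": [16, -0.5, -19], "spin": 0}, {"grip": 0, "dp": [18, -0.5, -19], "spin": 0}, {"grip": 0, "dp": [18, -0.5, -19], "spin": 0}, {"grip": 0, "dp": [18, -0.5, -19], "spin": 0}, {"grip": 0, "dp": [18, -0.5, -19], "spin": 0}]'

```text
time_s: 12.4
tcp_pos: [406.9, 11.8, 215.5]
tcp_rot: [0.001, 0.097, 0.995, 0.0]
ft_force: [-0.8, -0.4, -0.3]
grip_width: 0.1
```

Run:
```python
from h import *
shot("s7.png","scene",140,250,190,300,5)
o=readout.get_obs();print(o["time_s"],toH(o["tcp_pos"]),o["ft_force"])
P=lambda n,x,y,z:((proj(n,fromH(x,y,z))-[190,140])*5).round()
for y,z,k in((46,19,"ridge foot slid16"),(30,19,"slid0"),(81,27,"lip front")):print(k,P("scene",-50,y,z),P("scene",50,y,z))
print("plate_end top",P("scene",-72,-30,32),P("scene",-72,30,32))
```

```text
12.45 [-181.56274371   34.29575318  215.22012306] [-0.56400271  0.37126256  0.2204622 ]
ridge foot slid16 [362. 319.] [185. 380.]
slid0 [351. 295.] [175. 355.]
lip front [386. 366.] [206. 428.]
plate_end top [348. 183.] [389. 270.]
```

View pics/s7.png

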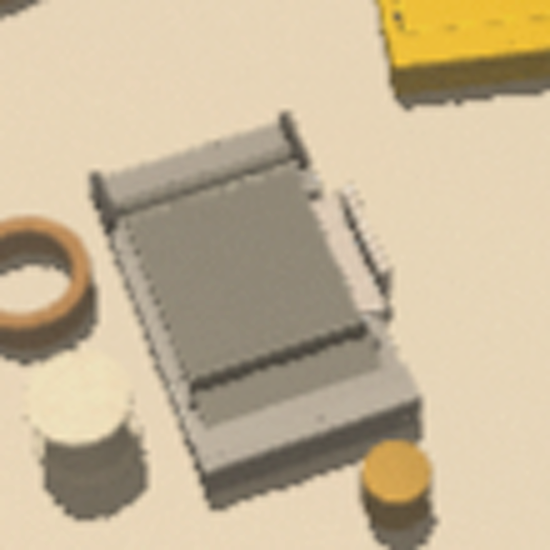

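The cover is shut. The ridge line (192,380)–(362,323) matches the prediction for 16 mm slid, and the cover runs under the lip front (205,425)–(380,362). The plate end (350,185)–(389,270) matches home, and the hand is clear.

```bash
python3 -c "
from cell import arm
print(arm.hand_in())"
```

```text
the job is handed in; nothing more can be done
None
```

The plate is home, the cover is shut under the lip, and the job was handed in at about 12.5 s of the 54 s. Handing in reports no verdict.

- **Plate:** I pushed its upturned end with the closed fingertips until it stopped, at about 13 N.
- **Cover:** I folded it over from behind and let it rest at about 0.5 rad. I then crossed the ridge, pressed the cover flat with about 10 N and pushed the ridge to a hard stop at about 21 N.
- **Last checks:** With the hand clear, the final picture showed the ridge within about 1–2 mm of its predicted place for a 16 mm slide. The free edge was under the lip and the plate end at its home position. The force on the tool was about zero. The twine, tape and weight showed no visible shift by eye; the ham, bowl, spray and scraper were not in that picture.
- **Not measured directly:** The cover's joint angle and slide, and the plate's height, were judged only from the picture, the stop forces and the fingertip height.

No check failed or disagreed.

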